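Close and lock the insulated food carrier

TASK

Close the blue food carrier for transport: set its lid squarely into the mouth, fully home, then turn the bar knob clockwise (seen from above) until the sprung bolt drops into the notch of the cam and its nose snaps out over the edge of the lid. Stop as soon as the knob comes up against the notch and do not force it any further, then let go; leave the other kitchen things where they stand.

Things in the scene. Friction and masses are not known exactly. Their poses are not given: they have to be found in the camera images.
- carrier: blue insulated food carrier, a box 200 (x) by 300 (y) by 150 mm high, fixed to the table. Origin: centre of its underside; z up; top face at z = 150 mm. In its -y half the rectangular mouth, 151 (x) by 111 mm (y), centred at y = -70 mm, with a 3 mm bevel and a ledge 30 mm down; on its +y half, on top, the cam lock, its knob axis at x = 0, y = +65 mm.
- seat (a point): centre of the ledge inside the carrier's mouth, 30 mm below the top face (120 mm above the carrier's underside); axes as the carrier's. The lid's origin comes here when the lid is fully home, its top then flush with the carrier's top face.
- lid: loose blue plug lid, 146 (x) by 106 (y) by 30 mm (lower 10 mm inset by 4 mm all round), 0.28 to 0.46 kg. Origin: centre of its underside, z up. Fits the mouth with 2.5 mm play each side, its x along the carrier's x, either way round. Black handle on top: a bar 80 mm long along the lid's x, 16 mm wide, from 57 to 75 mm above the underside, on two feet; grip it across its width.
- knob_grip (a point): on the knob's vertical axis, 45 mm above the carrier's top face, the height to grip. Turns with the knob: its x lies along the bar, z up. The knob is a black bar 56 mm long, 14 mm thick, from 26 to 60 mm above the top face, on a post that carries the cam plate.
- knob (a joint): angle of the knob (rad), growing clockwise from above; at 0 the bar lies along the carrier's x; starts at 0 to 0.2. Friction and the bolt's spring resist with 0.2 to 0.4 N m (0.25 more per rad/s: turn slowly), then the dropping bolt helps. The notch comes round somewhere between 0.5 and 1.5, differing from case to case (the cam sits on the shaft at no set angle).
- cam_axis (a point): on the knob axis at the top of the flat dark cam plate (8 to 18 mm above the top face, 64 mm across); axes as the carrier's. The plate has one 9 mm notch and behind it a stop tooth reaching 42 mm from the axis. The bolt drops over 0.2 rad of turning; about 0.1 rad further the knob stops hard on the tooth; torque beyond its friction then loads the bolt, 5 N per 0.1 N m; it bears 20 N.
- bolt: sprung steel bolt (cam follower), a flat frame 38 mm wide, 122 long, 4 thick, sliding along the carrier's y 2 mm above its top face under the cam; an 8 mm roller at its +y end rides on the cam's +y rim. Origin: underside of the nose tip, which points to -y. In the carrier's frame the tip is at y = -9 to -13 mm when drawn back, -23 mm once dropped. Its spring pushes it to -y with 5 to 10 N.
- saucepan: bystander: steel pot, 130 mm across, 85 mm high; origin at the centre of its underside
- oil_bottle: bystander: amber bottle, 68 mm across, 200 mm high; origin at the centre of its underside
- tin: bystander: food tin, 76 mm across, 100 mm high; origin at the centre of its underside
Things that resemble listed ones, but are neither listed nor needed, are in the scene too. Leave any red or yellow look-alike of the lid alone.

How it is judged:
By the outcome, as a careful person would: the job done as asked, in the order asked, and still so for the second after the job is handed in, with the robot touching nothing.
It also fails if it takes over 64 s, if anything falls off the work surface, if the arm or the gripper's body presses on something with over 40 N, if the wrist force passes 120 N, or if a joint passes its speed limit or range.

ROBOT

A 6-joint arm with a two-finger parallel gripper is mounted at the origin on the work surface. World frame = base frame: x ahead of the robot, y to its left, z up, the work surface at z = 0. Lengths are in m, angles in rad, forces in N, time in s.
With the tool pointing down it reaches from about 0.25 to 0.8 m from the base axis. Payload 8.5 kg.
Tool frame: the origin (TCP) lies between the finger pads; the fingertips stand 22 mm ahead of it and the grasp point (between the pads) lies 3 mm ahead of it; z points along the fingers, y is the direction in which the jaws open and shut (so a half turn about z gives the same grasp; the last joint's range is limited). The gripper opens to 85 mm and grips with 20 to 120 N. Pads are 22 mm wide; open, the fingers measure 114 mm over their backs; the gripper's body (76 mm by 85 mm) begins 54 mm behind the grasp point. The pads swing forward as they close: fully open they stand 13 mm farther back than shut.
Start: joints at [1.306, 0.238, -0.013, 1.319, 0, 1.571], TCP at [0.137, 0.507, 0.23] pointing down, gripper open.
Joint ranges: [-2.66, 2.66], [-1.03, 1.9], [-1.14, 1.46], [-1.82, 2.27], [-1.45, 1.34], [-3.14, 3.14]. Speed limits (rad/s): [2.22, 2.22, 2.79, 3.14, 3.14, 3.14].

INTERFACE

Orientations are given as a unit quaternion [w, x, y, z].
In Python, from station import env, viewer, order gives the robot as it stands.
- The arm moves only by the shell command python3 -m pendant 'ROWS'. ROWS is JSON, a list of rows, each a list of 3 entries, a list of its own where there are three numbers: the opening, from 0 (shut) to 1 (fully open), then the shift along the tool's x, y, z in mm, then the turn about the tool's z in degrees. A call has 1 to 12 rows; each row shifts and turns the commanded pose from where the row before left it, along the tool's axes as they then stand; what a row does not reach is not made up. A row lasts 1/10 s, in which the tool goes at most 50 mm and 8.59 degrees, less where a joint would pass 70% of its speed; a pose out of reach is approached as far as the arm can. A call is refused whole if a number of a shift passes 50 or a number of a turn 8.59, either way. A call with a gripper value outside its range is refused whole. The fingers move at their own pace and stop on an object; the grip force is fixed at half the most. Time passes only in rows, so rows that do not move let the fingers close. It gives the time, the measured TCP pose, the force and the opening at its end, in the units of the state.
- env.read_state(): the state, without advancing time (a new reading comes with each control period).
- viewer.get_image(name): name is "scene" or "side" or "wrist"; returns a dict with "pixels" (480x640x3 uint8, red, green, blue), "fx", "fy", "cx", "cy" (pixels), "R" (3x3) and "t" (3): a world point X has camera coordinates R X + t. Camera axes: x right, y down, z forward; pixel columns grow to the right and rows downward; lengths in m; the calibration is good to about 2 mm. A picture is of the moment at which its call begins. There is no depth.
- order.finish_job(): hands the job in, once; it reports no verdict.
The state is a dict: "time": time; "joint_positions": joint angles; "dq": joint speeds; "tau": joint torques, N m; "tool_pos": TCP position; "tcp_rot": TCP orientation; "force": force on the tool from outside, world axes, zero at the start; "moment": the same for the moment, N m; "grip_width": finger opening in m.
Only numpy, scipy, OpenCV 4.12 (cv2) and the standard library are available. Lean on these libraries where they do the work, as an engineer would, in place of code of your own. Each camera call takes 0.05 s, during which the arm holds its last target. There are 200 camera calls.

## Working session

There is one attempt and no reset: what is moved stays moved. The work goes in short steps, Python scripts to look and compute and a shell command to move; the robot and the scene stay as the last step left them, time stands still between calls to the robot, and variables do not carry over. Pictures are saved under pics/ and viewed, about 8 in all and at most 12, crops included, and the job is handed in when it is done.

```bash
mkdir -p pics; cat > h.py <<'E'
import numpy as np, cv2
from station import env, viewer, order
def snap(name,fn):
    im=viewer.get_image(name); cv2.imwrite(f'pics/{fn}.png',im['pixels'][:,:,::-1]); 
    np.savez(f'pics/{fn}.npz',**im); return im
def load(fn): return dict(np.load(f'pics/{fn}.npz'))
def ray(im,u,v,z):
    R,t=np.array(im['R']),np.array(im['t']); c=-R.T@t
    d=R.T@np.array([(u-im['cx'])/im['fx'],(v-im['cy'])/im['fy'],1]); return c+d*(z-c[2])/d[2]
def proj(im,X):
    p=np.array(im['R'])@np.array(X)+im['t']; return np.array([p[0]/p[2]*im['fx']+im['cx'],p[1]/p[2]*im['fy']+im['cy']])
E
python3 - <<'E'
from h import *
for n in ('scene','side','wrist'):
    im=snap(n,n+'0'); print(n,im['fx'],-np.array(im['R']).T@im['t'],np.array(im['R'])[2])
s=env.read_state();print({k:np.round(v,3) for k,v in s.items()})
E
```

```text
scene 456.34901215873 [1.25785144 0.34654869 0.98840268] [-0.60250648 -0.37655505 -0.70369897]
side 523.8621019508912 [ 0.35351618 -1.226885    0.81338616] [ 0.12516657  0.84548702 -0.51911948]
wrist 332.8842943887568 [0.0601744  0.5276335  0.37353339] [ 0.29864865 -0.08241316 -0.95079811]
{'time': np.float64(0.15), 'joint_positions': array([ 1.306,  0.239, -0.014,  1.319,  0.   ,  1.571]), 'dq': array([-0.001, -0.002,  0.001,  0.   , -0.001, -0.001]), 'tau': array([-1.0000e-03, -5.3908e+01,  3.4660e+01,  1.4000e-02, -0.0000e+00,
        0.0000e+00]), 'tool_pos': array([0.137, 0.506, 0.229]), 'tcp_rot': array([-0.   ,  0.132,  0.991, -0.001]), 'force': array([ 0.007, -0.039, -0.054]), 'moment': array([0.041, 0.017, 0.036]), 'grip_width': np.float64(0.086)}
```

View pics/scene0.png

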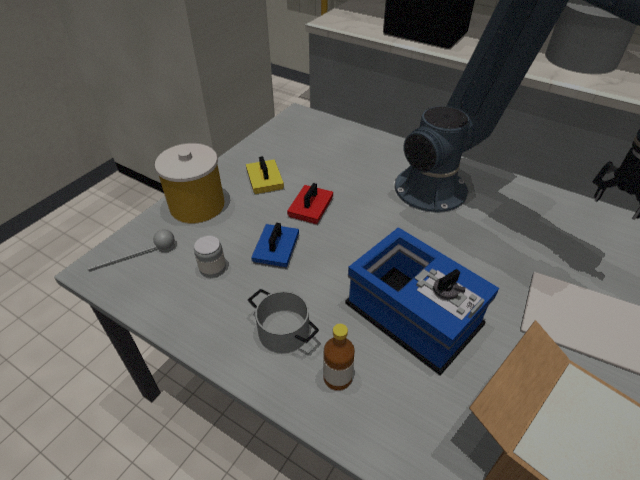

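View pics/side0.png

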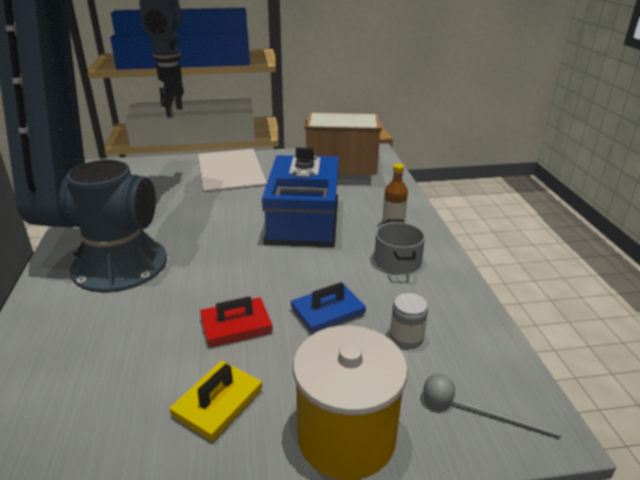

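The scene picture shows the blue lid at about (276,245), between the jar, pan and red lid, and the carrier at about (420,290) with its mouth to the left and the knob at (448,283). The side picture shows the lid at (328,306) and the carrier at (303,200).

```bash
python3 - <<'E'
from h import *
for n,seeds in (('scene0',[(290,248),(375,310)]),('side0',[(345,308),(300,220)])):
    im=load(n); hsv=cv2.cvtColor(im['pixels'],cv2.COLOR_RGB2HSV)
    m=((hsv[...,0]>100)&(hsv[...,0]<130)&(hsv[...,1]>120)&(hsv[...,2]>40)).astype(np.uint8)
    for c in cv2.findContours(m,0,1)[0]:
        if cv2.contourArea(c)<300: continue
        x,y,w,h=cv2.boundingRect(c); print(n,(x,y,w,h))
        hull=cv2.convexHull(c); a=cv2.approxPolyDP(hull,2.5,True)[:,0]
        z=0.03 if w<90 else 0.15
        for p in a: print(p, hsv[p[1],p[0]], np.round(ray(im,*p,z)[:2],3),np.round(ray(im,*p,0)[:2],3))
    # black handle of lid
    b=(hsv[...,2]<60).astype(np.uint8)
    for c in cv2.findContours(b,0,1)[0]:
        x,y,w,h=cv2.boundingRect(c)
        if 60<cv2.contourArea(c)<1500 and 200<y<340: print('blk',(x,y,w,h),cv2.contourArea(c))
a=load('scene0')['pixels'];cr=np.vstack([cv2.resize(a[215:275,240:312],(720,600))])[:300*2]
b=a[225:365,340:500]; cv2.imwrite('pics/c1.png',cv2.resize(b,(800,600),interpolation=2)[:,:,::-1][:,:])
E
```

```text
scene0 (349, 228, 150, 140)
[397 228] [109 181 128] [0.396 0.046] [ 0.241 -0.008]
[498 288] [108 183 121] [0.455 0.337] [0.312 0.335]
[481 321] [109 218  41] [0.569 0.333] [0.445 0.331]
[441 367] [106 197  44] [0.723 0.3  ] [0.627 0.292]
[349 300] [107 205  46] [0.675 0.057] [0.57  0.005]
[349 266] [109 185 123] [0.583 0.005] [ 0.463 -0.056]
scene0 (252, 224, 47, 43)
[266 224] [109 147 125] [ 0.473 -0.347] [ 0.448 -0.369]
[298 229] [109 149 113] [ 0.438 -0.251] [ 0.413 -0.269]
[286 266] [107 196  56] [ 0.582 -0.194] [ 0.561 -0.211]
[252 260] [109 128  74] [ 0.615 -0.289] [ 0.595 -0.309]
blk (290, 317, 29, 32) 330.0
blk (258, 298, 16, 26) 173.0
blk (433, 269, 32, 31) 402.5
blk (371, 249, 55, 42) 1095.0
blk (158, 239, 17, 13) 67.0
blk (364, 238, 37, 31) 91.5
blk (269, 223, 13, 29) 179.5
side0 (292, 286, 73, 46)
[364 310] [110 124  78] [ 0.602 -0.315] [ 0.611 -0.28 ]
[312 331] [112 122  71] [ 0.473 -0.368] [ 0.478 -0.335]
[294 308] [111 126  71] [ 0.443 -0.285] [ 0.446 -0.249]
[292 300] [111 121 141] [ 0.441 -0.255] [ 0.444 -0.218]
[345 286] [110 128 134] [ 0.576 -0.219] [ 0.584 -0.181]
[... 650 characters left out ...]
4.373]
[151  38] [107 122  44] [-0.253  2.897] [-0.277  3.055]
[156  66] [111 133  44] [-0.126  2.056] [-0.144  2.182]
[117  68] [112 148  67] [-0.347  2.039] [-0.374  2.164]
[111  40] [111 129  69] [-0.528  2.863] [-0.562  3.019]
[112  13] [110 155  64] [-0.737  4.082] [-0.779  4.285]
side0 (175, 9, 74, 58)
[244   9] [110 138  63] [0.457 4.16 ] [0.461 4.366]
[248  63] [111 150  73] [0.42  2.055] [0.422 2.181]
[180  65] [111 138  50] [0.014 2.061] [1.000e-03 2.187e+00]
[175  32] [108 125  49] [-0.099  3.103] [-0.116  3.268]
[180  10] [109 135  51] [-0.139  4.177] [-0.158  4.384]
blk (217, 298, 35, 23) 298.0
blk (313, 283, 30, 26) 298.0
blk (76, 263, 89, 29) 109.0
blk (393, 251, 23, 10) 101.0
```

View pics/c1.png

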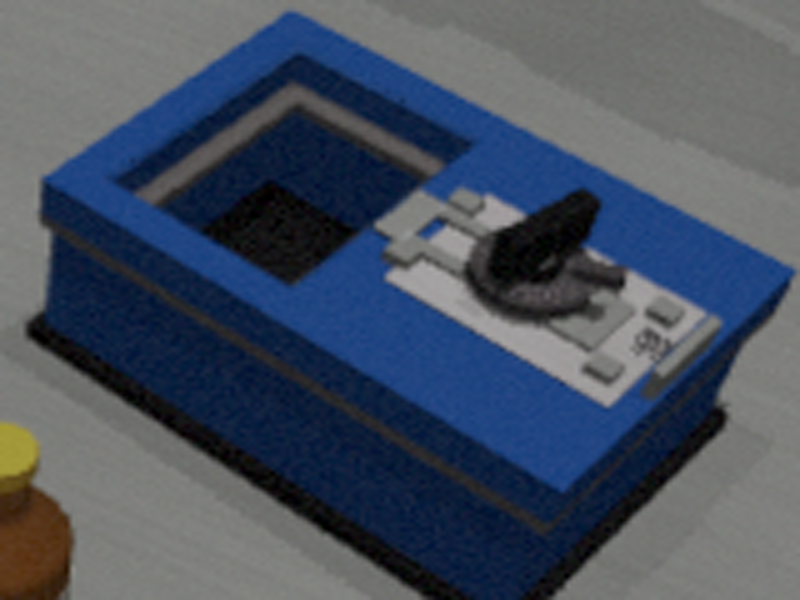

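The crop shows the carrier's top corners at (398,228), (349,267), (498,288) and (453,340), with the knob roughly along x and the cam tooth just ahead of the roller. I'll move above the lid.

```bash
python3 -m pendant '[[1,[-10,-11,-15],0],[1,[-20,-23,-15],0],[1,[-29,-33,-15],0],[1,[-29,-33,-15],0],[1,[-29,-33,-15],0],[1,[-29,-33,-10],0],[1,[-29,-33,-10],0],[1,[-29,-33,0],0],[1,[-29,-33,0],0],[1,[-29,-33,0],0],[1,[-29,-33,0],0],[1,[-29,-33,0],0]]'; python3 -m pendant '[[1,[-29,-33,0],0],[1,[-29,-33,0],0],[1,[-29,-33,0],0],[1,[-29,-33,0],0],[1,[-29,-33,0],0],[1,[-29,-33,0],0],[1,[-29,-33,0],-7],[1,[-20,-20,0],-7],[1,[0,0,0],-7],[1,[0,0,0],-7],[1,[0,0,0],0],[1,[0,0,0],0]]'
python3 - <<'E'
from h import *
for u,v in ((398,228),(349,267),(498,288),(453,340)): print(ray(load('scene0'),u,v,.15)[:2])
im=snap('wrist','w1'); s=env.read_state(); print({k:np.round(v,3) for k,v in s.items()})
hsv=cv2.cvtColor(im['pixels'],cv2.COLOR_RGB2HSV)
m=((hsv[...,0]>100)&(hsv[...,0]<130)&(hsv[...,1]>90)&(hsv[...,2]>90)).astype(np.uint8)
for c in cv2.findContours(m,0,1)[0]:
    if cv2.contourArea(c)<500: continue
    a=cv2.approxPolyDP(cv2.convexHull(c),4,True)[:,0]
    for p in a: print(p,np.round(ray(im,*p,.03)[:2],4))
b=(hsv[...,2]<50).astype(np.uint8)
for c in cv2.findContours(b,0,1)[0]:
    if cv2.contourArea(c)>300: print('blk',cv2.boundingRect(c),cv2.minAreaRect(c))
E
```

```text
time: 1.35
tool_pos: [0.3512, 0.0698, 0.3248]
tcp_rot: [0.0, 0.132, 0.991, 0.0]
force: [0.5, 0.6, -0.2]
grip_width: 0.0852
time: 2.55
tool_pos: [0.5033, -0.227, 0.3246]
tcp_rot: [-0.0, -0.11, 0.994, 0.0]
force: [-1.4, -0.2, 0.9]
grip_width: 0.0855
[0.39421459 0.04791327]
[0.58613464 0.00654285]
[0.45532599 0.33661637]
[0.64852485 0.29810236]
{'time': np.float64(2.6), 'joint_positions': array([-0.424,  0.276,  0.279,  1.574, -0.   , -0.644]), 'dq': array([ 0.003, -0.005,  0.   , -0.   ,  0.   , -0.01 ]), 'tau': array([-1.7100e-01, -5.7004e+01,  3.5190e+01, -1.4000e-02, -6.0000e-03,
       -5.5000e-02]), 'tool_pos': array([ 0.503, -0.227,  0.325]), 'tcp_rot': array([-0.   , -0.11 ,  0.994, -0.   ]), 'force': array([ 0.948, -0.052,  0.356]), 'moment': array([ 0.006, -0.014,  0.003]), 'grip_width': np.float64(0.085)}
[628 163] [0.3797 0.15  ]
[639 168] [0.3824 0.1671]
[639 386] [0.6998 0.343 ]
[508 329] [0.6461 0.0944]
[313 137] [ 0.4372 -0.2541]
[328 243] [ 0.571 -0.204]
[255 252] [ 0.6065 -0.3013]
[233 148] [ 0.4726 -0.3508]
blk (0, 301, 640, 179) ((319.5, 390.0), (178.0, 639.0), 90.0)
blk (269, 169, 23, 67) ((280.09503173828125, 201.55828857421875), (66.23880004882812, 14.976092338562012), 80.34010314941406)
blk (457, 151, 99, 132) ((502.66461181640625, 215.1191864013672), (21.468074798583984, 151.9622802734375), 34.96074676513672)
blk (293, 0, 14, 50) ((299.5, 24.5), (49.0, 13.0), 90.0)
```

View pics/w1.png

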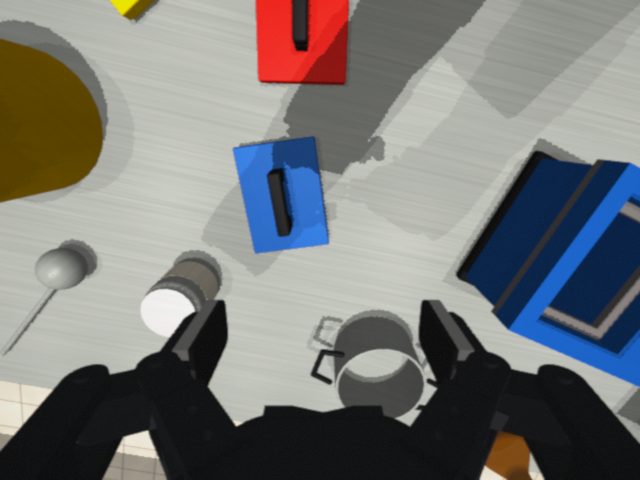

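The wrist picture shows the blue lid clearly: corners (313,137), (328,243), (255,252) and (233,148), handle at (280,201), nothing obstructing it. From these the centre is (0.522,-0.278) and the yaw 20.4°.

```bash
python3 -m pendant '[[1,[0,0,0],-7.8],[1,[0,-27,20],0],[1,[0,-27,30],0],[1,[0,0,40],0],[1,[0,0,40],0],[1,[0,0,40],0],[1,[0,0,30],0],[1,[0,0,20],0],[1,[0,0,16],0],[1,[0,0,12],0],[1,[0,0,8],0],[1,[0,0,0],0]]'; python3 -m pendant '[[0,[0,0,0],0],[0,[0,0,0],0],[0,[0,0,0],0],[0,[0,0,0],0],[0,[0,0,0],0],[0,[0,0,0],0],[0,[0,0,0],0],[0,[0,0,0],0]]'
```

```text
time: 3.8
tool_pos: [0.5221, -0.2774, 0.0681]
tcp_rot: [-0.0, -0.179, 0.984, 0.0]
force: [1.2, -0.1, -0.4]
grip_width: 0.0854
time: 4.6
tool_pos: [0.5227, -0.278, 0.0693]
tcp_rot: [0.0, -0.179, 0.984, -0.0]
force: [-1.1, -0.6, 6.2]
grip_width: 0.0135
```

```bash
python3 -m pendant '[[0,[0,0,-5],0],[0,[0,0,-15],0],[0,[0,0,-30],0],[0,[0,0,-40],0],[0,[0,0,-40],0],[0,[0,0,-40],0],[0,[0,0,-25],0],[0,[0,0,-10],0],[0,[0,0,0],0],[0,[0,0,0],0]]'; python3 - <<'E'
from h import *
im=snap('wrist','w2'); snap('scene','s2'); s=env.read_state(); print({k:np.round(v,3) for k,v in s.items()})
E
```

```text
time: 5.6
tool_pos: [0.5219, -0.2773, 0.2719]
tcp_rot: [-0.001, -0.179, 0.984, 0.001]
force: [0.1, 0.3, -4.5]
grip_width: 0.0135
{'time': np.float64(5.7), 'joint_positions': array([-0.488,  0.349,  0.25 ,  1.476, -0.   , -0.848]), 'dq': array([ 0.002, -0.   ,  0.006,  0.005, -0.001,  0.001]), 'tau': array([ 9.0000e-03, -6.6215e+01,  3.7295e+01,  2.4000e-02,  2.0000e-03,
       -0.0000e+00]), 'tool_pos': array([ 0.522, -0.277,  0.272]), 'tcp_rot': array([-0.001, -0.179,  0.984,  0.001]), 'force': array([-0.042, -0.14 , -4.133]), 'moment': array([ 0.038,  0.008, -0.007]), 'grip_width': np.float64(0.013)}
```

View pics/w2.png

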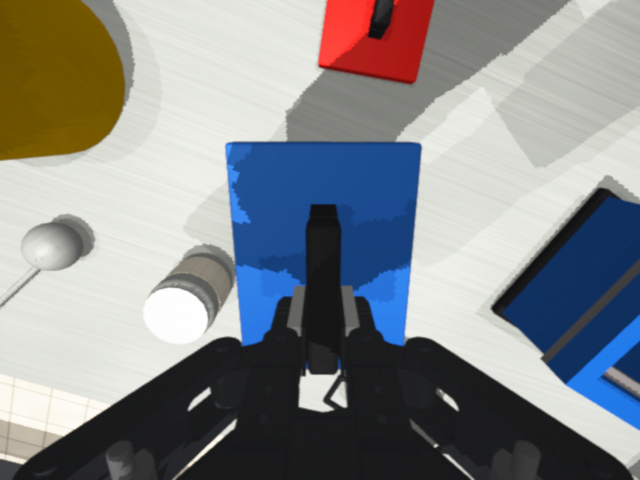

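The lid is held squarely: its far edge runs from (226,142) to (421,142), symmetric about the jaws. I'll measure its pose in the hand.

```bash
cat >> h.py <<'E'
def tool(s):
    from scipy.spatial.transform import Rotation as Ro
    q=s['tcp_rot']; return np.array(s['tool_pos']),Ro.from_quat([q[1],q[2],q[3],q[0]]).as_matrix()
E
python3 - <<'E'
from h import *
im=load('w2'); p,R=tool(env.read_state())
z=p[2]-.039
for u,v in ((226,142),(421,142),(243,345),(405,345)): 
    print(np.round(R.T@(ray(im,u,v,z)-p)*1000,1), np.round(ray(im,u,v,z),4))
print(np.degrees(np.arctan2(R[1,1],R[0,1])))
c=np.mean([ray(load('scene0'),u,v,.15) for u,v in ((398,228),(349,267),(498,288),(453,340))],0); print(c)
E
```

```text
[ 73.1 -51.1  39. ] [ 0.4711 -0.3507  0.2327]
[73.1 52.5 39.3] [ 0.4347 -0.2538  0.2327]
[-53.3 -51.4  38.7] [ 0.5896 -0.3065  0.2327]
[-53.5  53.6  39. ] [ 0.5528 -0.2082  0.2327]
110.62887623978784
[0.52105002 0.17229371 0.15      ]
```

```bash
python3 -m pendant '[[0,[0,0,-20],8.2],[0,[0,0,-20],8.2],[0,[0,0,-20],8.2],[0,[0,0,-10],8.1],[0,[4,20,0],0],[0,[6,35,0],0],[0,[7,40,0],0],[0,[7,40,0],0],[0,[7,35,0],0],[0,[5,29,0],0],[0,[0,0,0],0],[0,[0,0,0],0]]'; python3 - <<'E'
from h import *
im=snap('wrist','w3'); s=env.read_state(); print(s['tool_pos'],s['tcp_rot'],s['force'],s['grip_width'])
E
```

```text
time: 6.9
tool_pos: [0.5286, -0.0748, 0.3427]
tcp_rot: [-0.001, 0.104, 0.995, -0.0]
force: [-0.2, -0.8, -4.6]
grip_width: 0.0137
[ 0.52864504 -0.0755053   0.3428232 ] [-7.62485570e-04  1.04859378e-01  9.94486752e-01 -1.70876595e-04] [-0.36813256 -0.02615571 -3.8055928 ] 0.013317493487811232
```

View pics/w3.png

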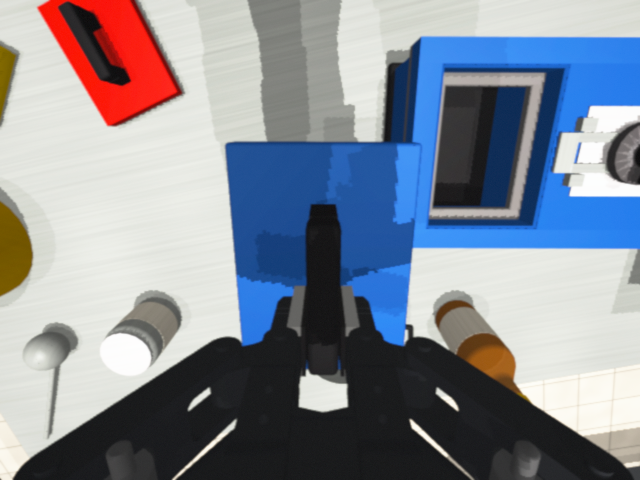

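The mouth is visible at (430-568, 65-230), square to the tool and unobstructed; I'll enlarge it to read the edges.

```bash
python3 - <<'E'
import cv2
a=cv2.imread('pics/w3.png')[25:265,400:640]
cv2.imwrite('pics/c3.png',cv2.resize(a,(600,600),interpolation=cv2.INTER_CUBIC))
E
```

```text
(no output)
```

View pics/c3.png

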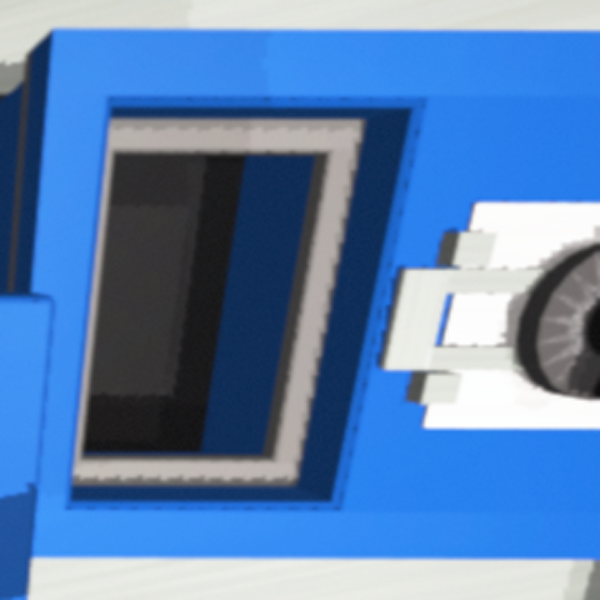

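```bash
python3 - <<'E'
from h import *
im=load('w3'); s=env.read_state(); p,R=tool(s)
f=lambda x,y:(400+x/2.5-.3,25+y/2.5-.3)
P=np.array([ray(im,*f(*q),.15) for q in ((107,97),(426,98),(338,508),(68,508))])
print(P.round(4)); c=P.mean(0); print('c',c)
e=lambda a,b:(np.linalg.norm(P[b]-P[a])*1000,np.degrees(np.arctan2(*(P[b]-P[a])[[1,0]])))
print(e(0,1),e(3,2),e(0,3),e(1,2)); print('tool yh',np.degrees(np.arctan2(R[1,1],R[0,1])), R[:,2])
print('delta tool',R.T@(c-p)*1000)
C=[ray(im,*f(*q),.15) for q in ((52,29),(32,557))]; print((R.T@(np.array(C)-p).T).T*1000)
E
```

```text
[[0.4171 0.0603 0.15  ]
 [0.4416 0.1739 0.15  ]
 [0.5934 0.1402 0.15  ]
 [0.5698 0.0288 0.15  ]]
c [0.50548097 0.10079257 0.15      ]
(np.float64(116.21109450088831), np.float64(77.8499104448227)) (np.float64(113.87571809443838), np.float64(78.02680052204347)) (np.float64(155.88859726849338), np.float64(-11.681228806178465)) (np.float64(155.53542218327212), np.float64(-12.54067291678022))
tool yh 77.96188791579962 [-1.55239962e-03 -1.79961494e-04 -9.99998779e-01]
delta tool [ 59.13830409 167.68611359 192.8271993 ]
[[158.85752235  87.66083832 193.01485129]
 [-40.74070821  97.30668289 192.71447955]]
```

```bash
python3 -m pendant '[[0,[8,20,0],0],[0,[12,35,0],0],[0,[14,40,0],0],[0,[14,40,0],0],[0,[9,25,0],0],[0,[2,7,20],0],[0,[0,0,40],0],[0,[0,0,35],0],[0,[0,0,20],0],[0,[0,0,8],0],[0,[0,0,0],0],[0,[0,0,0],0]]'; python3 - <<'E'
from h import *
im=snap('wrist','w4'); im=snap('scene','s4');s=env.read_state(); p,R=tool(s);print(p,s['force'],s['moment'],np.degrees(np.arctan2(R[1,1],R[0,1])))
w=load('w4')['pixels'][40:360,160:560];a=im['pixels'][220:330,330:500]
cv2.imwrite('pics/c4.png',np.hstack([w[:,:,::-1],cv2.resize(a[:,:,::-1],(400,320))]))
E
```

```text
time: 8.15
tool_pos: [0.5068, 0.0997, 0.2216]
tcp_rot: [0.001, 0.106, 0.994, 0.0]
force: [0.3, -0.1, -3.2]
grip_width: 0.0135
[0.5069066  0.10001005 0.22196513] [ 9.18724856e-02 -2.67011417e-03 -3.97923333e+00] [ 0.01760704  0.01806286 -0.02434177] 77.90360110191492
```

View pics/c4.png

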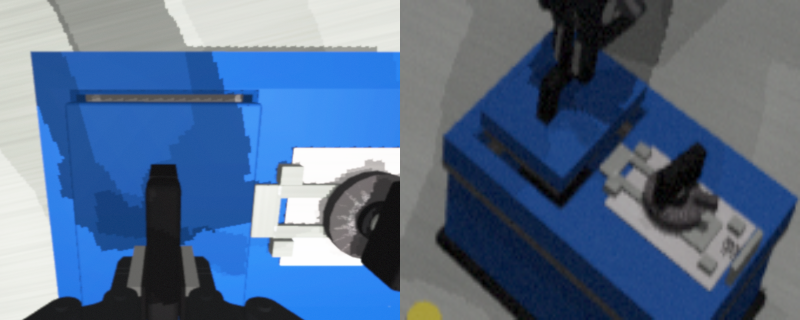

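The lid hovers square over the mouth: in the wrist view a narrow gap strip shows at (165,98) and the bolt is clear at (267,210). I'll nudge 1 mm and lower.

```bash
python3 -m pendant '[[0,[1,0,5],0],[0,[0,0,5],0],[0,[0,0,4],0],[0,[0,0,3],0],[0,[0,0,3],0],[0,[0,0,0],0]]'; python3 -m pendant '[[0,[0,0,3],0],[0,[0,0,3],0],[0,[0,0,2],0],[0,[0,0,2],0],[0,[0,0,0],0]]'
```

```text
time: 8.85
tool_pos: [0.5048, 0.1003, 0.2002]
tcp_rot: [-0.0, 0.105, 0.994, -0.0]
force: [0.2, -0.0, -4.4]
grip_width: 0.0135
time: 9.35
tool_pos: [0.5049, 0.1003, 0.1904]
tcp_rot: [-0.0, 0.105, 0.994, -0.0]
force: [-0.5, -0.6, -3.9]
grip_width: 0.0128
```

No contact on the way down, so the lid is inside the mouth. I'll lower until it bears.

```bash
python3 -m pendant '[[0,[0,0,1],0],[0,[0,0,1],0],[0,[0,0,0],0]]';  python3 -m pendant '[[0,[0,0,1],0],[0,[0,0,0],0]]'
```

```text
time: 9.65
tool_pos: [0.5052, 0.1004, 0.1892]
tcp_rot: [0.0, 0.105, 0.994, 0.0]
force: [-2.9, 0.2, 2.3]
grip_width: 0.013
time: 9.85
tool_pos: [0.5052, 0.1003, 0.1892]
tcp_rot: [0.001, 0.105, 0.994, 0.0]
force: [-4.5, 0.0, 12.0]
grip_width: 0.0132
```

The lid bears at TCP z 0.189, which is the home height. Next: release, rise, and go above the knob.

```bash
python3 -m pendant '[[1,[0,0,-2],0],[1,[0,0,0],0],[1,[0,0,0],0],[1,[0,0,0],0],[1,[0,0,0],0],[1,[0,0,-10],0],[1,[0,0,-30],0],[1,[0,0,-40],0],[1,[0,0,-30],0],[1,[0,20,0],0],[1,[0,35,0],0],[1,[0,40,0],0]]';  python3 -m pendant '[[1,[0,30,0],0],[1,[0,10,0],0],[1,[0,0,0],0],[1,[0,0,0],0]]'; python3 - <<'E'
from h import *
im=snap('wrist','w5'); s=env.read_state(); p,R=tool(s);print(p,s['force'],s['joint_positions'],np.degrees(np.arctan2(R[1,1],R[0,1])))
E
```

```text
time: 11.05
tool_pos: [0.5253, 0.1936, 0.3011]
tcp_rot: [0.001, 0.106, 0.994, 0.0]
force: [0.6, -0.8, 1.3]
grip_width: 0.0855
time: 11.45
tool_pos: [0.5331, 0.2317, 0.2999]
tcp_rot: [-0.0, 0.105, 0.994, -0.0]
force: [-0.5, -0.2, -0.6]
grip_width: 0.085
[0.53311956 0.2313332  0.30003519] [ 0.11295869 -0.10593251  0.04010558] [ 4.09622118e-01  3.27928311e-01  2.90703022e-01  1.53372574e+00
 -4.09612982e-04  6.20944887e-01] 77.89209765045925
```

View pics/w5.png

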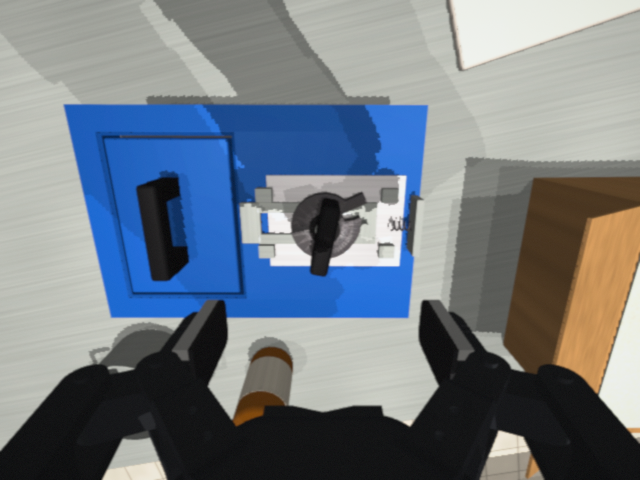

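The lid sits flush at (170,215). The knob bar runs from about (328,203) to (319,270), and the tooth is at (358,200). I'll measure the bar.

```bash
python3 - <<'E'
from h import *
im=load('w5'); p,R=tool(env.read_state()); g=cv2.cvtColor(im['pixels'],cv2.COLOR_RGB2GRAY)
m=np.zeros_like(g); m[180:290,295:350]=(g[180:290,295:350]<38)
n,l,st,ce=cv2.connectedComponentsWithStats(m); i=1+st[1:,4].argmax(); print(st[i],ce[i])
c=cv2.findContours((l==i).astype(np.uint8),0,1)[0][0]; r=cv2.minAreaRect(c); b=cv2.boxPoints(r); print(b)
for z in (.21,.2):
  q=np.array([R.T@(ray(im,*x,z)-p)*1000 for x in b]); print(q.round(1), q.mean(0))
cv2.imwrite('pics/c5.png',cv2.resize(im['pixels'][170:290,260:420,::-1],(800,600),interpolation=2))
E
```

```text
[ 310  198   30   77 1430] [324.26783217 232.50769231]
[[301.3423  271.06042]
 [314.6812  195.47316]
 [341.7785  200.25504]
 [328.43958 275.8423 ]]
[[-23.3 -15.9  90. ]
 [ 35.2  -5.3  90. ]
 [ 31.8  14.1  90. ]
 [-27.2   4.9  90. ]] [ 4.10876897 -0.55116175 90.03497412]
[[-27.7 -16.6 100. ]
 [ 33.3  -5.5 100. ]
 [ 29.7  14.6 100. ]
 [-31.8   5.1 100. ]] [  0.86713808  -0.59721086 100.03535923]
```

View pics/c5.png

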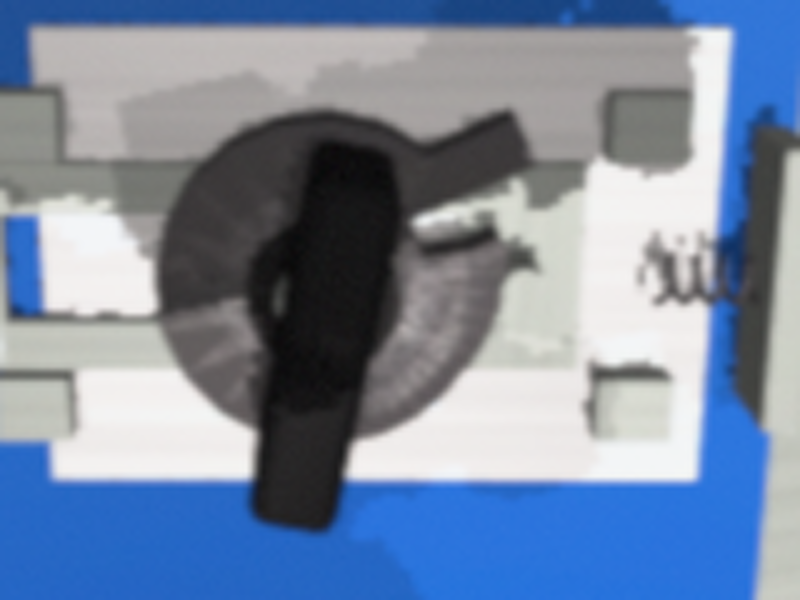

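The bar lies about 10° clockwise of the carrier's x. Seen from the cam centre (335,280), the notch (455,215) is about 0.5 rad short of the roller, and the tooth (515,135) follows it. I'll align and grip.

```bash
python3 -m pendant '[[1,[0,1,20],5],[1,[0,0,30],5],[1,[0,0,25],0],[1,[0,0,15],0],[1,[0,0,8],0],[1,[0,0,4],0],[1,[0,0,0],0]]'; python3 -m pendant '[[0,[0,0,0],0],[0,[0,0,0],0],[0,[0,0,0],0],[0,[0,0,0],0],[0,[0,0,0],0],[0,[0,0,0],0],[0,[0,0,0],0],[0,[0,0,0],0]]'
cat > st.py <<'E'
from h import *
s=env.read_state(); p,R=tool(s); print(p.round(4),'F',np.round(s['force'],1),'M',np.round(s['moment'],3),'ang',round(77.95-np.degrees(np.arctan2(R[1,1],R[0,1])),2),'w',round(float(s['grip_width']),4),'t6',round(s['tau'][5],3))
E
python3 st.py
```

```text
time: 12.2
tool_pos: [0.5337, 0.2328, 0.1981]
tcp_rot: [0.0, 0.192, 0.981, 0.0]
force: [-0.6, 0.4, -0.2]
grip_width: 0.0853
time: 13.0
tool_pos: [0.5334, 0.233, 0.1981]
tcp_rot: [0.0, 0.192, 0.981, -0.0]
force: [-1.8, -2.4, 6.0]
grip_width: 0.0118
[0.5334 0.233  0.1981] F [-1.8 -2.4  6. ] M [-0.557  0.373 -0.21 ] ang 10.04 w 0.0118 t6 -0.201
```

```bash
python3 -m pendant '[[0,[0,0,0],1.5],[0,[0,0,0],1.5],[0,[0,0,0],1.5],[0,[0,0,0],1.5],[0,[0,0,0],1.5],[0,[0,0,0],1.5]]'; python3 st.py;  python3 -m pendant '[[0,[0,0,0],1.5],[0,[0,0,0],1.5],[0,[0,0,0],1.5],[0,[0,0,0],1.5]]'; python3 st.py
```

```text
time: 13.6
tool_pos: [0.5335, 0.2332, 0.1981]
tcp_rot: [0.0, 0.268, 0.963, -0.0]
force: [-1.2, -2.3, 5.6]
grip_width: 0.012
[0.5335 0.2332 0.1981] F [-1.2 -2.3  5.6] M [-0.543  0.325  0.512] ang 19.04 w 0.012 t6 0.036
time: 14.0
tool_pos: [0.5336, 0.2333, 0.1981]
tcp_rot: [0.0, 0.318, 0.948, 0.0]
force: [-0.9, -1.5, 5.1]
grip_width: 0.0119
[0.5336 0.2333 0.1981] F [-0.9 -1.5  5.1] M [-0.472  0.324  0.425] ang 25.04 w 0.0119 t6 -0.027
```

```bash
for i in 1; do python3 -m pendant '[[0,[0,0,0],1],[0,[0,0,0],1],[0,[0,0,0],1]]' >/dev/null; python3 st.py; done; python3 -m pendant '[[0,[0,0,0],1],[0,[0,0,0],1]]'>/dev/null; python3 st.py; python3 -m pendant '[[0,[0,0,0],1],[0,[0,0,0],1]]'>/dev/null; python3 st.py
```

```text
[0.5336 0.2333 0.1981] F [-0.5 -1.5  5. ] M [-0.406  0.112  0.371] ang 28.04 w 0.0119 t6 0.034
[0.5337 0.2333 0.1981] F [-1.4 -1.2  5.2] M [-0.353  0.244  0.161] ang 30.06 w 0.0123 t6 -0.149
[0.5337 0.2334 0.1981] F [-1.5 -1.2  5.2] M [-0.284  0.152  0.085] ang 32.06 w 0.0121 t6 -0.242
```

The moment is dropping, so the bolt is falling into the notch. I'll continue in small steps.

```bash
python3 -m pendant '[[0,[0,0,0],1],[0,[0,0,0],1],[0,[0,0,0],1]]' >/dev/null; python3 st.py; python3 -m pendant '[[0,[0,0,0],1],[0,[0,0,0],1]]'>/dev/null; python3 st.py; python3 -m pendant '[[0,[0,0,0],1],[0,[0,0,0],1]]'>/dev/null; python3 st.py
```

```text
[0.5337 0.2335 0.1981] F [-0.5 -1.4  4.8] M [-0.308  0.196  0.23 ] ang 35.05 w 0.0122 t6 -0.042
[0.5338 0.2335 0.1981] F [-2.4 -0.7  5.3] M [-0.263  0.146  0.227] ang 37.05 w 0.0122 t6 -0.049
[0.5337 0.2335 0.1981] F [-1.6 -1.4  5.3] M [-0.229  0.203  0.324] ang 39.05 w 0.0122 t6 0.039
```

```bash
python3 -m pendant '[[0,[0,0,0],0.5],[0,[0,0,0],0.5]]' >/dev/null; python3 st.py; python3 -m pendant '[[0,[0,0,0],0.5],[0,[0,0,0],0.5]]'>/dev/null; python3 st.py; python3 - <<'E'
from h import *
im=snap('side','d6'); im=snap('scene','s6'); a=im['pixels'][225:345,380:500,::-1]; cv2.imwrite('pics/c6.png',cv2.resize(a,(600,600),interpolation=2))
E
```

```text
[0.5337 0.2335 0.1981] F [-0.6 -1.   5.5] M [-0.209  0.171  0.312] ang 40.02 w 0.0121 t6 0.252
[0.5337 0.2335 0.1981] F [-1.  -1.5  4.8] M [-0.209  0.178  0.456] ang 41.01 w 0.0119 t6 0.327
```

View pics/c6.png

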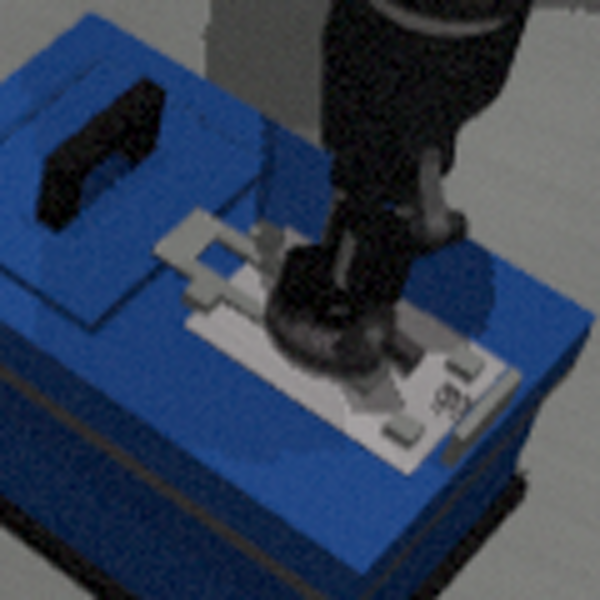

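The nose now reaches over the lid edge (tip at (158,248) in the crop), so the bolt has dropped. I'll feel for the stop in half-degree steps.

```bash
python3 -m pendant '[[0,[0,0,0],0],[0,[0,0,0],0]]' >/dev/null; python3 st.py;  python3 -m pendant '[[0,[0,0,0],0.5],[0,[0,0,0],0]]'>/dev/null; python3 st.py
```

```text
[0.5337 0.2335 0.1981] F [-0.7 -1.3  4.5] M [-0.21   0.212  0.365] ang 40.99 w 0.0118 t6 0.39
[0.5337 0.2335 0.1981] F [-0.8 -1.4  6. ] M [-0.199  0.195  0.413] ang 41.51 w 0.0123 t6 0.542
```

```bash
python3 -m pendant '[[0,[0,0,0],0.5],[0,[0,0,0],0]]' >/dev/null; python3 st.py;  python3 -m pendant '[[0,[0,0,0],0.5],[0,[0,0,0],0]]'>/dev/null; python3 st.py
```

```text
[0.5337 0.2335 0.1981] F [-0.6 -1.8  5.3] M [-0.2    0.183  0.496] ang 42.0 w 0.0125 t6 0.589
[0.5337 0.2335 0.1981] F [-0.3 -1.5  4.9] M [-0.234  0.2    0.577] ang 42.49 w 0.0122 t6 0.635
```

The moment now climbs steadily with no sign of sliding (0.37, 0.41, 0.50, 0.58), above the 0.3 friction seen just before. The knob is against the stop, so I'll let go and rise.

```bash
python3 -m pendant '[[1,[0,0,0],0],[1,[0,0,0],0],[1,[0,0,0],0],[1,[0,0,0],0],[1,[0,0,0],0],[1,[0,0,-10],0],[1,[0,0,-25],0],[1,[0,0,-35],0],[1,[0,0,-30],0],[1,[0,0,0],0],[1,[0,0,0],0]]'; python3 - <<'E'
from h import *
im=snap('wrist','w7'); st=snap('scene','s7')
s=env.read_state(); p,R=tool(s); print(p,s['time'],s['force'])
w=im['pixels'][40:340,150:500,::-1]; a=st['pixels'][225:345,360:500,::-1]
cv2.imwrite('pics/c7.png',np.hstack([cv2.resize(w,(450,386)),cv2.resize(a,(350,386))]))
# where the nose tip (underside 2 mm, y=-11 / -23) and lid edge project
c=np.array([.5055,.1008]);y=np.array([.21,.978])
for yy in (-11,-23,-17): 
    q=c+y*(yy+70)/1000; print(yy,(proj(im,[*q,.156])-[150,40])*450/350)
E
```

```text
time: 17.8
tool_pos: [0.5339, 0.2335, 0.2987]
tcp_rot: [0.001, 0.458, 0.889, 0.001]
force: [-0.4, 0.8, -1.4]
grip_width: 0.0854
[0.53322293 0.23322161 0.29704645] 17.9 [ 1.20851633  0.06357146 -0.39265696]
-11 [145.05471486 303.52629399]
-23 [133.67904517 313.56870087]
-17 [139.34431886 308.56741434]
```

View pics/c7.png

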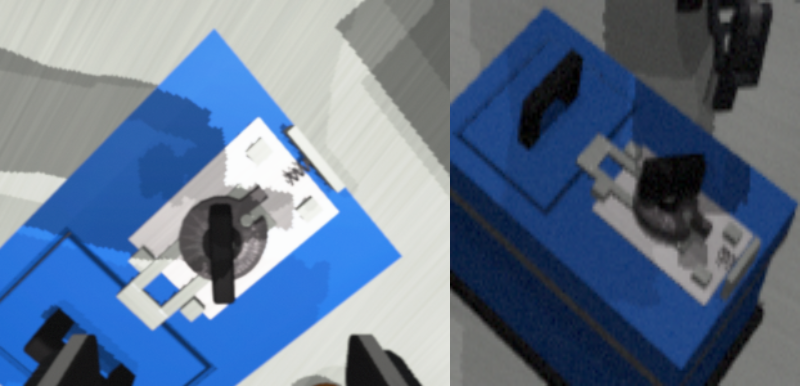

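The final view shows the bar turned about 42° and the nose over the lid edge, mid-tip at about (138,311). I'll check the tip and bar angle numerically.

```bash
python3 - <<'E'
from h import *
im=load('w7'); hsv=cv2.cvtColor(im['pixels'],cv2.COLOR_RGB2HSV)
c=np.array([.5055,.1008]);y=np.array([.21,.978]);x=np.array([.978,-.21])
for xx in (-12,-6,0,6,12):
    ys=np.arange(-34,-4,1.); S=[]
    for yy in ys:
        u,v=proj(im,[*(c+y*(yy+70)/1000+x*xx/1000),.156]); S.append(int(hsv[int(round(v)),int(round(u)),1]))
    i=next((k for k,s in enumerate(S) if s<100),None); print(xx,'tip y',None if i is None else ys[i])
# bar angle and drawn-back control (w5)
from math import *
for n,box in (('w5',(180,290,295,350)),('w7',(180,290,290,360))):
    im=load(n); g=cv2.cvtColor(im['pixels'],cv2.COLOR_RGB2GRAY); m=np.zeros_like(g); r0,r1,c0,c1=box
    m[r0:r1,c0:c1]=g[r0:r1,c0:c1]<38
    k,l,st,ce=cv2.connectedComponentsWithStats(m); i=1+st[1:,4].argmax()
    vx,vy,_,_=cv2.fitLine(np.argwhere(l==i)[:,::-1].astype(np.float32),2,0,.01,.01).ravel(); u,v=ce[i]
    d=(ray(im,u+20*vx,v+20*vy,.2)-ray(im,u-20*vx,v-20*vy,.2)); a=degrees(atan2(d[1],d[0])); print(n,'knob deg',(-12.05-a+90)%180-90)
E
python3 st.py
```

```text
-12 tip y -23.0
-6 tip y -22.0
0 tip y -22.0
6 tip y -23.0
12 tip y -23.0
w5 knob deg 8.991807733743286
w7 knob deg 41.99702472863356
[0.5332 0.2332 0.297 ] F [ 1.2  0.1 -0.4] M [-0.035 -0.002 -0.   ] ang 42.52 w 0.0853 t6 0.0
```

The tip is at y ≈ -22.6 mm, where a dropped bolt should be (-23 mm). The knob stands at 42° and the robot is clear, so I'll hand in.

```bash
python3 -c "
from h import *
print(order.finish_job())"
```

```text
the job is handed in; nothing more can be done
None
```

The carrier is closed, and I handed the job in at about 18 s of the 64 s allowed.

- **Lid:** I placed the blue lid in the mouth and lowered it until it bore. The gripper height there (TCP 0.189 m) matches the fully home position. In the later pictures it sits flush.
- **Knob:** I turned it slowly clockwise from about 9–10° to 42°. The bolt began to drop from about 28°. I stopped when the resisting moment rose steadily from 0.37 to 0.58 N m without sliding, taking that as contact with the stop. I then let go and rose clear.
- **Last checks:** The bolt tip measured y ≈ -22 to -23 mm (fully dropped is -23 mm), with the nose over the lid edge. The knob still stood at 42.0° after release, and the gripper was open and touching nothing.
- **Less certain:** I judged the stop from the moment alone, and the compliant pads made it come on gradually. By my estimate the bolt carried about 10–14 N of its 20 N limit, a figure that rests on a friction of about 0.3–0.4 N m.

I saw no sign that any of the other kitchen things had moved, but I did not measure them.

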